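Hang a slotted routing template on its headed pin

ROBOT

A 6-joint arm with a two-finger parallel gripper is mounted at the origin on the work surface. World frame = base frame: x ahead of the robot, y to its left, z up, the work surface at z = 0. Lengths are in mm, angles in rad, forces in N, time in s.
With the tool pointing down it reaches from about 350 to 775 mm from the base axis. Payload 7.3 kg.
Tool frame: the origin (TCP) lies at the very end of the fingers, on their centre line; the grasp point (between the pads) lies bot.grasp_offset behind it (bot.grasp_offset is the distance from the TCP to the grasp point, in mm); z points along the fingers, y is the line along which they close (so a half turn about z gives the same grasp; the last joint's range is limited). The gripper opens to 92 mm and grips with 3 to 60 N. Pads are 19 mm wide; open, the fingers measure 130 mm over their backs; the gripper's body (75 mm by 190 mm) begins 47 mm behind the grasp point.
Start: joints at [-1.312, 0.342, 1.524, -0, 1.275, -0.146], TCP at [206.787, -482.581, 226.741] pointing down, gripper open.
Joint ranges: [-2.53, 2.53], [-0.77, 2.02], [0.04, 2.7], [-1, 4.14], [0.28, 2.66], [-3.11, 3.11]. Speed limits (rad/s): [2.57, 2.57, 3.14, 3.14, 3.14, 3.14].

INTERFACE

Orientations are given as [roll, pitch, yaw] about the fixed x, y, z axes, in that order (R = Rz(yaw) Ry(pitch) Rx(roll)).
In Python, from plant import bot gives the robot as it stands. The module is installed in compiled form; this text tells all that it offers.
- The arm moves only by the shell command python3 -m handwheel 'ROWS'. ROWS is JSON, a list of rows, each an object of numbers: "claw": the finger opening in mm, from 0 to 91.8; "dx", "dy", "dz": the shift along the tool's x, y, z in mm; "rx", "ry", "rz": the turn, a rotation vector about the tool's x, y, z in rad. A call has 1 to 10 rows; each row shifts and turns the commanded pose from where the row before left it, along the tool's axes as they then stand; what a row does not reach is not made up. A row lasts 1/10 s, in which the tool goes at most 50 mm and 8.59 degrees, less where a joint would pass 70% of its speed; a pose out of reach is approached as far as the arm can. A call is refused whole if a number of a shift passes 50 or a number of a turn 0.15, either way. A call with a gripper value outside its range is refused whole. The fingers move at their own pace and stop on an object; the grip force is fixed at half the most. Time passes only in rows, so rows that do not move let the fingers close. It gives the time, the measured TCP pose, the force and the opening at its end, in the units of the state.
- bot.get_obs(): the state, without advancing time (a new reading comes with each control period).
- bot.capture(name): name is "side" or "top"; returns a dict with "frame" (480x640x3 uint8, red, green, blue), "camera_matrix" (3x3 intrinsics, pixels), "view" (4x4, takes a point from world to camera coordinates). Camera axes: x right, y down, z forward; pixel columns grow to the right and rows downward; lengths in mm; the calibration is good to about 2 mm. A picture is of the moment at which its call begins. There is no depth.
- bot.close_job(): hands the job in, once; it reports no verdict.
The state is a dict: "time": time; "joint_positions": joint angles; "dq": joint speeds; "tau": joint torques, N m; "tool_pos": TCP position; "tcp_rot": TCP orientation; "contact_force": force on the tool from outside, world axes, zero at the start; "moment": the same for the moment, N m; "grip_width": finger opening in mm.
Only numpy, scipy, OpenCV 4.12 (cv2) and the standard library are available. Lean on these libraries where they do the work, as an engineer would, in place of code of your own. Each camera call takes 0.05 s, during which the arm holds its last target. There are 200 camera calls.

TASK

Take the plywood template that has the side-opening slot out of the rack, slide its slot sideways over the shank of the headed pin on the stand all the way in and keep its end pressed lightly against the pin (some 5 to 8 newtons) for a second, then lower it so that the pin seats in the notch, and leave it hanging freely and plumb. The pin is clamped by hand and is never quite where it is marked, so feel for it and go gently: never push the template against the pin or the stand with more than 20 newtons, and leave everything else where it is.

Things in the scene. Friction and masses are not known exactly. Their poses are not given: they have to be found in the camera images.
- template_mid (a point): Centre of the slotted template: loose plywood plate 12 mm thick (y), 145 mm tall (z), 0.16 kg, on edge in a rack groove. x points along the plate to the slot's mouth, z up. In mm from here: lower part x -47.5 to 64, z -72.5 to -2.5; left part x -47.5 to -5.5 up to the top edge z 72.5; upper arm x 5.5 to 26, z 8.5 to 72.5. Mass centre at x 0. Grip it across y near the top, x 0.
- template_mouth (a point): Mid-height of the slot's channel at the tip of the upper arm (x 26, z 3 mm from template_mid; same axes). The channel is level, 11 mm high (z -2.5 to 8.5), and runs 31.5 mm in from here to an end wall (x -5.5 from template_mid). The lower lip reaches 38 mm farther out than the upper arm, so a pin can hover over the lip before it enters, and the lip can be raised to feel the pin's underside.
- template_seat (a point): Middle of the top of the notch, where the pin bears when hung: x 0, z 26.5 mm from template_mid, same axes. The notch is the upturned inner end of the slot: 11 mm wide (x -5.5 to 5.5), 18 mm up from the channel's top. It lies plumb above the mass centre. Above it are 46 mm of solid plate.
- template: The slotted template; origin at its lower edge plumb below the notch, 72.5 mm below template_mid; same axes. The two other templates in the rack have no side slot.
- rack: Wooden rack, 130 mm (x) by 226 mm (y), 45 mm high, fixed; origin at the centre of its underside. Three grooves along x at y -70, 0 and 70 mm, each 16 mm wide, floor 15 mm high (30 mm deep), open at both ends; a template stands in each.
- pin_mark (a point): Nominal middle of the pin's bare shank. x: the way the template slides on (roughly away from the robot); y: along the level pin towards its head; z up. Shank 8 mm diameter, bare for 17 mm (y -8.5 to 8.5) between a collar and a head, both 18 mm diameter, 4 mm thick. The true pin is rigid but lies up to 11 mm off this mark in x and up to 11 mm in z, differing each time; y is true.
- stand: Fixed stand that carries the pin; origin 175 mm plumb below pin_mark, same axes. Wooden base x -75 to 75, y -150 to -40 mm, top 40 mm above the origin; post 45 by 30 mm at y -105 to -75 mm, its top 24 mm above the mark; clamp 36 by 12 by 24 mm on the post at y -74 to -62 mm, from which the pin sticks out.
- plain_template: Plain rectangular plywood template in the rack, 95 mm tall, a bystander; origin at the middle of its lower edge.
- arch_template: Arch-shaped plywood template in the rack, 105 mm tall, a bystander; origin at the middle of its lower edge.
- tape_roll: Roll of tape lying flat, 80 mm across, 24 mm high, a bystander; origin at its underside.
- glue_bottle: Glue bottle, 54 mm across, 150 mm tall, a bystander; origin at its underside.
- hex_piece: Wooden disc 60 mm across, 18 mm high, a bystander; origin at its underside.
- offcut: Wooden offcut 100 by 80 by 18 mm, a bystander; origin at its underside.

How it is judged:
By the outcome, as a careful person would: the job done as asked, in the order asked, and still so for the second after the job is handed in, with the robot touching nothing.
It also fails if it takes over 61 s, if anything falls off the work surface, if the arm or the gripper's body presses on something with over 40 N, if the wrist force passes 120 N, or if a joint passes its speed limit or range.

## Working session

There is one attempt and no reset: what is moved stays moved. The work goes in short steps, Python scripts to look and compute and a shell command to move; the robot and the scene stay as the last step left them, time stands still between calls to the robot, and variables do not carry over. Pictures are saved under pics/ and viewed, on a budget of 10 in all, crops included, one or two more only if the job needs it, and the job is handed in when it is done.

```bash
mkdir -p pics; python3 - <<'E'
from plant import bot
import cv2,numpy as np
np.set_printoptions(precision=3,suppress=True)
o=bot.get_obs();print(o,bot.grasp_offset)
for n in("side","top"):
    c=bot.capture(n);cv2.imwrite(f"pics/{n}0.png",c["frame"][:,:,::-1]);print(n,c["camera_matrix"],c["view"])
E
```

```text
{'time': 0.0, 'joint_positions': array([-1.312,  0.343,  1.525,  0.   ,  1.275, -0.146]), 'dq': array([-0.001, -0.   , -0.   , -0.001,  0.002,  0.   ]), 'tau': array([ -0.   , -43.124, -24.422,   0.072,   0.056,  -0.   ]), 'tool_pos': array([ 206.671, -482.154,  226.038]), 'tcp_rot': array([-3.14 , -0.   ,  0.405]), 'contact_force': array([-0.023,  1.075,  0.199]), 'moment': array([-0.018, -0.03 ,  0.001]), 'grip_width': 91.85876153274677} 18.8
side [[570.831   0.    327.807]
 [  0.    570.831 241.535]
 [  0.      0.      1.   ]] [[ -0.847  -0.532   0.005 531.889]
 [ -0.391   0.617  -0.684 289.284]
 [  0.361  -0.581  -0.73  827.873]
 [  0.      0.      0.      1.   ]]
top [[495.064   0.    317.887]
 [  0.    495.064 238.506]
 [  0.      0.      1.   ]] [[  -0.008   -1.       0.015   33.844]
 [  -0.988    0.006   -0.153  614.773]
 [   0.153   -0.016   -0.988 1034.165]
 [   0.       0.       0.       1.   ]]
```

View pics/side0.png

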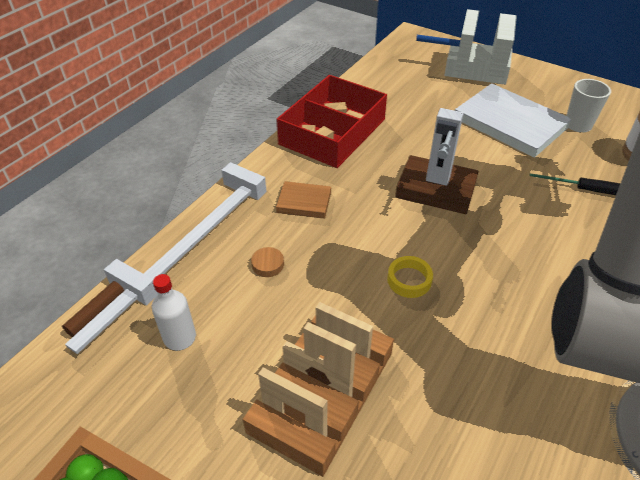

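View pics/top0.png

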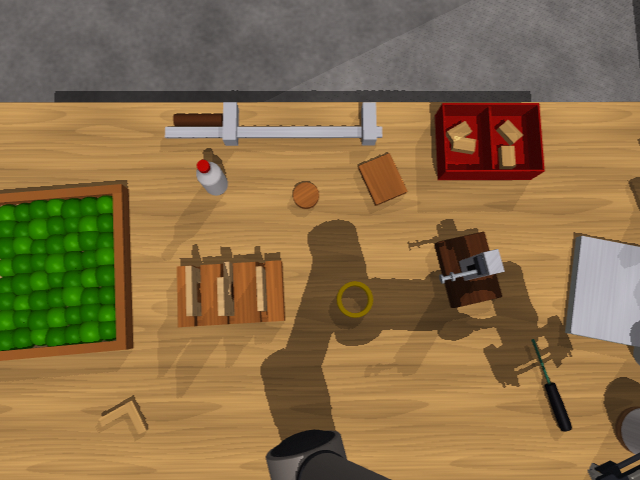

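The side view shows the rack at about (320,390) and the stand at (440,170). In the top view the rack is at (230,292) and the stand at (470,270). I'll enlarge both next.

```bash
python3 - <<'E'
import cv2,numpy as np
s=cv2.imread("pics/side0.png");t=cv2.imread("pics/top0.png")
def c(im,x,y,w,h):return cv2.resize(im[y:y+h,x:x+w],(400,300),interpolation=cv2.INTER_CUBIC)
m=np.vstack([np.hstack([c(s,236,300,160,120),c(t,170,245,120,90)]),np.hstack([c(s,390,100,100,75),c(t,425,225,100,75)])])
cv2.imwrite("pics/m.png",m)
E
```

```text
(no output)
```

View pics/m.png

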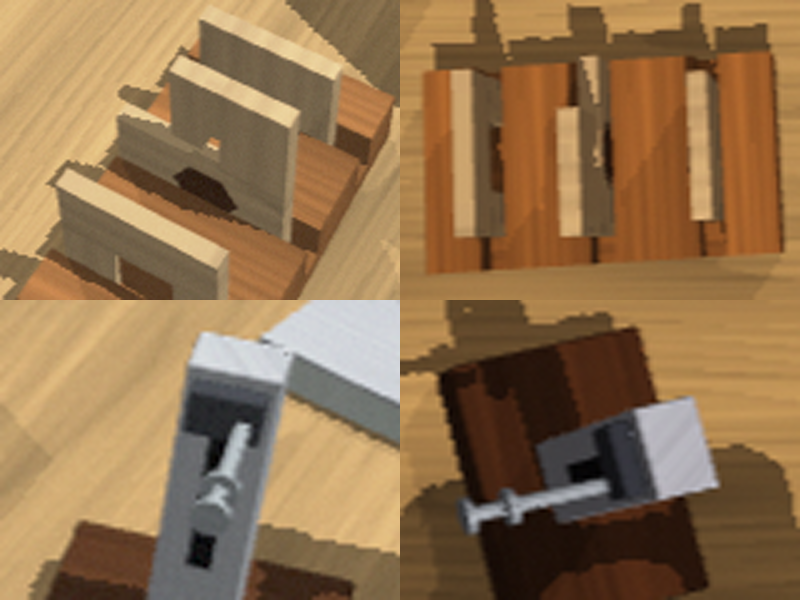

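The crops show the slotted template in the middle groove, with its lip pointing to world +x (up in the top view). The pin's head points to +y: in the top view the head is at about (442,278) and the collar at (452,276). Next I'll cast rays.

```bash
cat > h.py <<'E'
import numpy as np
np.set_printoptions(precision=2,suppress=True)
from plant import bot
C={n:bot.capture(n) for n in("side","top")}
def ray(n,p):
    K,V=C[n]["camera_matrix"],C[n]["view"];R,t=V[:3,:3],V[:3,3]
    d=R.T@np.linalg.solve(K,[p[0],p[1],1]);return -R.T@t,d/np.linalg.norm(d)
def onz(n,p,z):
    o,d=ray(n,p);return o+d*(z-o[2])/d[2]
def tri(ps,pt):
    a,u=ray("side",ps);b,v=ray("top",pt)
    s=np.linalg.lstsq(np.c_[u,-v],b-a,rcond=None)[0]
    p,q=a+u*s[0],b+v*s[1];return (p+q)/2,np.linalg.norm(p-q)
E
python3 - <<'E'
from h import *
import cv2
for n in C: cv2.imwrite(f"pics/{n}1.png",C[n]["frame"][:,:,::-1])
T=lambda x,y:(170+(x-400)/10*3-.35,245+y/10*3-.35)
S=lambda x,y:(236+x/2.5-.3,300+y/2.5-.3)
P=lambda x,y:(425+(x-400)/4-.4,225+(y-300)/4-.4)
Q=lambda x,y:(390+x/4-.4,100+(y-300)/4-.4)
print("template top corners (top)",[onz("top",T(*p),160) for p in[(557,107),(582,106),(557,236),(582,236)]])
print("(side)",[onz("side",S(*p),160) for p in[(182,56),(170,64),(300,108),(290,120)]])
r=[onz("top",T(*p),45) for p in[(424,70),(775,52),(783,252),(428,272)]];print("rack",r,np.mean(r,0))
print("base",[onz("top",P(*p),40) for p in[(440,375),(637,328),(707,588)]])
r=[onz("top",P(*p),199) for p in[(637,410),(690,397),(718,487),(657,503)]];print("post top",r,np.mean(r,0))
r=[onz("side",Q(*p),199) for p in[(198,334),(293,346),(283,380),(188,370)]];print("post side",r,np.mean(r,0))
print("head",tri(Q(211,516),P(468,517)));print("collar",tri(Q(220,482),P(511,505)))
print(*[onz("top",P(468,517),175),onz("top",P(511,505),175)])
E
```

```text
template top corners (top) [array([524.17, 226.66, 160.  ]), array([524.65, 212.28, 160.  ]), array([450.57, 224.96, 160.  ]), array([450.46, 210.74, 160.  ])]
(side) [array([523.53, 217.01, 160.  ]), array([526.12, 224.83, 160.  ]), array([452.74, 211.47, 160.  ]), array([453.45, 220.65, 160.  ])]
rack [array([557.71, 334.8 ,  45.  ]), array([567.99, 107.55,  45.  ]), array([439.41, 102.06,  45.  ]), array([428.7, 327.7,  45. ])] [498.45 218.03  45.  ]
base [array([ 603.81, -227.56,   40.  ]), array([ 629.45, -338.18,   40.  ]), array([ 486.17, -367.85,   40.  ])]
post top [array([ 563.91, -278.92,  199.  ]), array([ 569.9 , -304.29,  199.  ]), array([ 527.52, -314.72,  199.  ]), array([ 520.25, -285.68,  199.  ])] [ 545.4 -295.9  199. ]
post side [array([ 567.56, -289.04,  199.  ]), array([ 526.64, -303.64,  199.  ]), array([ 519.89, -276.23,  199.  ]), array([ 559.39, -260.29,  199.  ])] [ 543.37 -282.3   199.  ]
head (array([ 517.19, -204.4 ,  170.44]), np.float64(1.7133764184652047))
collar (array([ 522.46, -224.31,  174.12]), np.float64(1.616271104163598))
[ 516.05 -203.46  175.  ] [ 521.63 -224.32  175.  ]
```

```bash
python3 - <<'E'
import cv2,numpy as np
s=cv2.imread("pics/side1.png");t=cv2.imread("pics/top1.png")
def c(im,x,y,w,h,k):
    o=cv2.resize(im[y:y+h,x:x+w],None,fx=k,fy=k,interpolation=cv2.INTER_CUBIC)
    for i in range(0,w,10):cv2.line(o,(i*k,0),(i*k,6),(0,0,255),1);cv2.putText(o,str(x+i),(i*k,16),0,.35,(0,0,255))
    for i in range(0,h,10):cv2.line(o,(0,i*k),(6,i*k),(0,0,255),1);cv2.putText(o,str(y+i),(8,i*k+4),0,.35,(0,0,255))
    return o
a=c(s,395,100,90,115,5);b=c(t,430,225,80,90,4)
m=np.zeros((600,790,3),np.uint8);m[:575,:450]=a;m[:360,460:780]=b
m[365:595,460:780]=c(t,436,255,32,23,10)
cv2.imwrite("pics/m2.png",m)
E
```

```text
(no output)
```

View pics/m2.png

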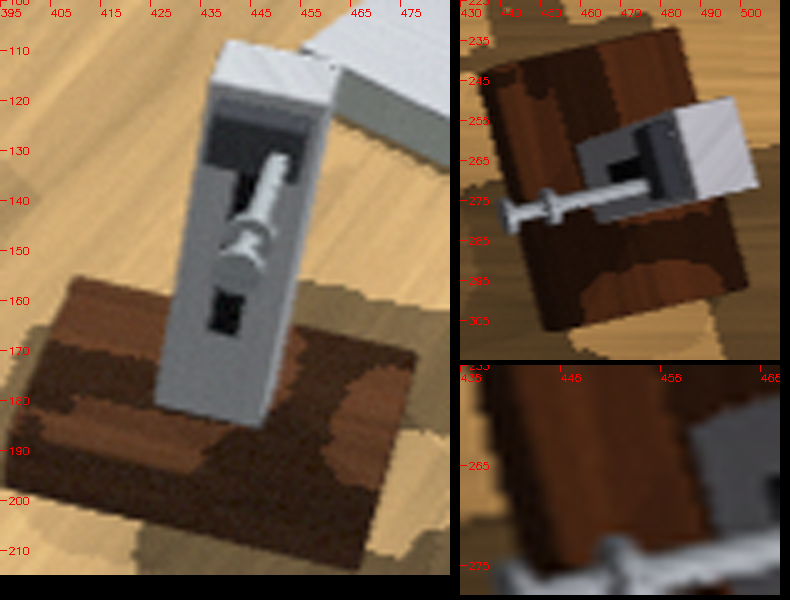

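The enlarged view gives the base corners in the top view as (435,242), (484,232), (502,297) and (451,307). In the side view, the post foot is at (426,180) and (447,185), the pin head at about (443,153) and the collar at (445,146).

```bash
python3 - <<'E'
from h import *
from scipy.optimize import least_squares
k=.4
L=lambda n,x0,y0,s,ps:[(n,(x0+a/s-k,y0+b/s-k),q) for a,b,q in ps]
D=L("top",430,225,4,[(481-460,68,(75,-40,40)),(677-460,28,(75,-150,40)),(748-460,290,(-75,-150,40)),(545-460,330,(-75,-40,40)),
 (672-460,110,(22.5,-75,199)),(735-460,97,(22.5,-105,199)),(758-460,187,(-22.5,-105,199)),(692-460,203,(-22.5,-75,199))])
D+=L("side",395,100,5,[(75,276,(75,-150,40)),(417,352,(-75,-150,40)),(360,570,(-75,-40,40)),(0,490,(75,-40,40)),
 (155,402,(22.5,-75,40)),(262,427,(-22.5,-75,40)),(222,40,(22.5,-105,199)),(340,67,(-22.5,-105,199)),(328,105,(-22.5,-75,199)),(208,82,(22.5,-75,199))])
def f(p,sel=None):
    c,s=np.cos(p[2]),np.sin(p[2]);r=[]
    for n,px,q in D:
        if sel and n!=sel: continue
        w=onz(n,px,q[2]);r+=[p[0]+c*q[0]-s*q[1]-w[0],p[1]+s*q[0]+c*q[1]-w[1]]
    return np.array(r)
for sel in(None,"top","side"):
    r=least_squares(f,[520,-210,.2],args=(sel,),loss="soft_l1");print(sel,r.x,r.cost);print(r.fun.reshape(-1,2) if sel is None else "")
P=lambda a,b:(430+(a-460)/4-k,225+b/4-k)
Q=lambda a,b:(395+a/5-k,100+b/5-k)
for nm,q,p in[("head",Q(243,264),P(512,216)),("collar",Q(251,230),P(551,206))]: print(nm,*tri(q,p))
E
```

```text
None [ 525.3  -201.31    0.21] 167.5940170563186
[[ -0.6    3.87]
 [  1.09   6.3 ]
 [ -1.11   4.48]
 [ -3.91   0.27]
 [ -0.66   6.77]
 [ -0.23   7.55]
 [ -1.83   6.03]
 [ -0.97   3.96]
 [  2.89  -5.33]
 [ -1.53  -6.48]
 [  5.74 -32.95]
 [ 14.88 -34.64]
 [ -0.26   0.68]
 [ -1.19   0.25]
 [  1.26  -8.67]
 [  1.06 -10.96]
 [  0.41  -6.18]
 [  1.81  -6.74]]
top [ 527.34 -206.24    0.2 ] 11.431693129004332

side [ 523.06 -194.48    0.23] 91.80499628495998

head [ 517.09 -206.04  172.14] 0.7746788037518524
collar [ 522.05 -224.62  172.99] 1.5698444480860487
```

```bash
python3 - <<'E'
from h import *
k=.4
P=lambda a,b:(430+(a-460)/4-k,225+b/4-k)
Q=lambda a,b:(395+a/5-k,100+b/5-k)
for nm,q,p in[("t+-105",Q(222,40),P(735,97)),("t--105",Q(340,67),P(758,187)),("t--75",Q(328,105),P(692,203)),("t+-75",Q(208,82),P(672,110)),("b+-150",Q(75,276),P(677,28)),("b--150",Q(417,352),P(748,290)),
 ]: print(nm,*tri(q,p))
E
```

```text
t+-105 [ 573.57 -311.37  185.09] 3.9334891917620474
t--105 [ 529.97 -320.24  184.  ] 2.479570741383435
t--75 [ 521.81 -286.26  190.1 ] 1.8096896410338479
t+-75 [ 566.43 -280.49  186.9 ] 2.11184167950509
b+-150 [ 632.71 -342.42   27.07] 2.3301272787123795
b--150 [ 487.16 -372.14   28.64] 3.555025196603267
```

```bash
python3 -m handwheel '[{"claw":50,"rz":0.12,"dz":-20},{"claw":50,"rz":0.12,"dz":-20},{"claw":50,"rz":0.12,"dz":-20},{"dx":25,"dy":-42},{"dx":25,"dy":-42},{"dx":25,"dy":-42},{"dx":25,"dy":-42},{"dx":25,"dy":-42},{"dx":25,"dy":-42},{"dx":25,"dy":-42}]'; python3 -m handwheel '[{"dx":16,"dy":-43},{"dx":16,"dy":-43},{"dx":16,"dy":-43},{"dx":16,"dy":-43},{"dx":16,"dy":-43},{"dx":16,"dy":-43},{"dx":16,"dy":-43},{"dx":16,"dy":-43},{"dx":16,"dy":-43},{"dx":0}]'
```

```text
invalid input at $[0]: expected keys claw, dx, dy, dz, rx, ry, rz
invalid input at $[0]: expected keys claw, dx, dy, dz, rx, ry, rz
```

```bash
python3 -m handwheel '[{"claw":50,"dx":0,"dy":0,"dz":-20,"rx":0,"ry":0,"rz":0.12},{"claw":50,"dx":0,"dy":0,"dz":-20,"rx":0,"ry":0,"rz":0.12},{"claw":50,"dx":0,"dy":0,"dz":-20,"rx":0,"ry":0,"rz":0.12},{"claw":50,"dx":25,"dy":-42,"dz":0,"rx":0,"ry":0,"rz":0},{"claw":50,"dx":25,"dy":-42,"dz":0,"rx":0,"ry":0,"rz":0},{"claw":50,"dx":25,"dy":-42,"dz":0,"rx":0,"ry":0,"rz":0},{"claw":50,"dx":25,"dy":-42,"dz":0,"rx":0,"ry":0,"rz":0},{"claw":50,"dx":25,"dy":-42,"dz":0,"rx":0,"ry":0,"rz":0},{"claw":50,"dx":25,"dy":-42,"dz":0,"rx":0,"ry":0,"rz":0},{"claw":50,"dx":25,"dy":-42,"dz":0,"rx":0,"ry":0,"rz":0}]'; python3 -m handwheel '[{"claw":50,"dx":16,"dy":-43,"dz":0,"rx":0,"ry":0,"rz":0},{"claw":50,"dx":16,"dy":-43,"dz":0,"rx":0,"ry":0,"rz":0},{"claw":50,"dx":16,"dy":-43,"dz":0,"rx":0,"ry":0,"rz":0},{"claw":50,"dx":16,"dy":-43,"dz":0,"rx":0,"ry":0,"rz":0},{"claw":50,"dx":16,"dy":-43,"dz":0,"rx":0,"ry":0,"rz":0},{"claw":50,"dx":16,"dy":-43,"dz":0,"rx":0,"ry":0,"rz":0},{"claw":50,"dx":16,"dy":-43,"dz":0,"rx":0,"ry":0,"rz":0},{"claw":50,"dx":16,"dy":-43,"dz":0,"rx":0,"ry":0,"rz":0},{"claw":50,"dx":16,"dy":-43,"dz":0,"rx":0,"ry":0,"rz":0},{"claw":50,"dx":0,"dy":0,"dz":0,"rx":0,"ry":0,"rz":0}]'
```

```text
time: 1.4
tool_pos: [368.9, -179.2, 287.0]
tcp_rot: [3.141, -0.001, 0.044]
contact_force: [0.7, -0.2, 0.2]
grip_width: 50.4
time: 2.4
tool_pos: [495.5, 216.6, 285.8]
tcp_rot: [-3.14, 0.0, 0.05]
contact_force: [0.6, -0.8, -0.8]
grip_width: 49.9
```

```bash
python3 -m handwheel '[{"claw":50,"dx":3.5,"dy":-2,"dz":40,"rx":0,"ry":0,"rz":0},{"claw":50,"dx":0,"dy":0,"dz":40,"rx":0,"ry":0,"rz":0},{"claw":50,"dx":0,"dy":0,"dz":40,"rx":0,"ry":0,"rz":0},{"claw":50,"dx":0,"dy":0,"dz":25,"rx":0,"ry":0,"rz":0},{"claw":50,"dx":0,"dy":0,"dz":11,"rx":0,"ry":0,"rz":0},{"claw":25,"dx":0,"dy":0,"dz":0,"rx":0,"ry":0,"rz":0},{"claw":25,"dx":0,"dy":0,"dz":0,"rx":0,"ry":0,"rz":0},{"claw":25,"dx":0,"dy":0,"dz":0,"rx":0,"ry":0,"rz":0},{"claw":25,"dx":0,"dy":0,"dz":0,"rx":0,"ry":0,"rz":0}]'
python3 - <<'E'
from h import *
import cv2
s=C["side"]["frame"][:,:,::-1];t=C["top"]["frame"][:,:,::-1]
cv2.imwrite("pics/m3.png",np.hstack([cv2.resize(s[270:430,240:400],(400,400)),cv2.resize(t[240:340,180:280],(400,400))]))
E
```

```text
time: 3.3
tool_pos: [499.1, 214.4, 132.1]
tcp_rot: [-3.141, -0.003, 0.045]
contact_force: [0.3, -0.7, -0.3]
grip_width: 25.7
```

View pics/m3.png

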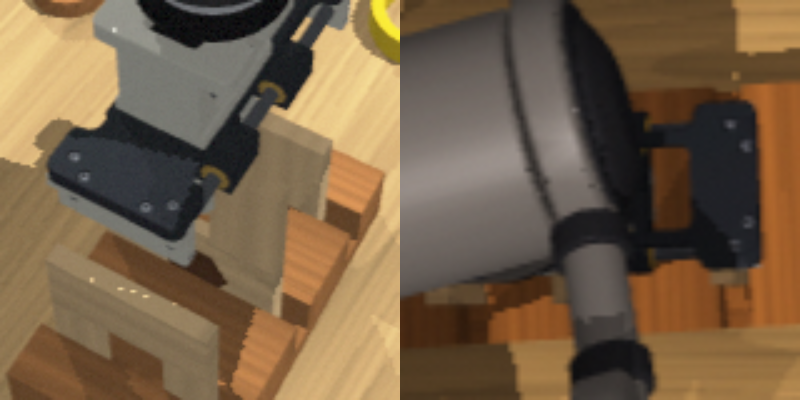

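The fingers straddle the middle template (side crop, about (200,200)) and nothing is touched. The tool reads about 4 mm short in y, so I'll correct that and then close.

```bash
python3 -m handwheel '[{"claw":25,"dx":0,"dy":-3.5,"dz":3,"rx":0,"ry":0,"rz":0},{"claw":25,"dx":0,"dy":0,"dz":0,"rx":0,"ry":0,"rz":0}]';python3 -m handwheel '[{"claw":12,"dx":0,"dy":0,"dz":0,"rx":0,"ry":0,"rz":0},{"claw":12,"dx":0,"dy":0,"dz":0,"rx":0,"ry":0,"rz":0},{"claw":8,"dx":0,"dy":0,"dz":0,"rx":0,"ry":0,"rz":0},{"claw":8,"dx":0,"dy":0,"dz":0,"rx":0,"ry":0,"rz":0},{"claw":8,"dx":0,"dy":0,"dz":0,"rx":0,"ry":0,"rz":0}]'
```

```text
time: 3.6
tool_pos: [498.0, 218.0, 127.4]
tcp_rot: [3.142, 0.0, 0.045]
contact_force: [0.0, 0.3, 0.1]
grip_width: 25.1
time: 4.1
tool_pos: [498.2, 217.8, 127.6]
tcp_rot: [-3.141, 0.0, 0.045]
contact_force: [-0.4, 1.9, -1.9]
grip_width: 12.0
```

```bash
python3 -m handwheel '[{"claw":8,"dx":0,"dy":0,"dz":-15,"rx":0,"ry":0,"rz":0},{"claw":8,"dx":0,"dy":0,"dz":-25,"rx":0,"ry":0,"rz":0},{"claw":8,"dx":0,"dy":0,"dz":-40,"rx":0,"ry":0,"rz":0},{"claw":8,"dx":0,"dy":0,"dz":-40,"rx":0,"ry":0,"rz":0},{"claw":8,"dx":0,"dy":0,"dz":-40,"rx":0,"ry":0,"rz":0},{"claw":8,"dx":0,"dy":0,"dz":-40,"rx":0,"ry":0,"rz":0},{"claw":8,"dx":-8,"dy":20,"dz":0,"rx":0,"ry":0,"rz":0},{"claw":8,"dx":-8,"dy":35,"dz":0,"rx":0,"ry":0,"rz":0},{"claw":8,"dx":-8,"dy":42,"dz":0,"rx":0,"ry":0,"rz":0},{"claw":8,"dx":-8,"dy":42,"dz":0,"rx":0,"ry":0,"rz":0}]';python3 -m handwheel '[{"claw":8,"dx":-8,"dy":42,"dz":0,"rx":0,"ry":0,"rz":0},{"claw":8,"dx":-8,"dy":42,"dz":0,"rx":0,"ry":0,"rz":0},{"claw":8,"dx":-8,"dy":42,"dz":0,"rx":0,"ry":0,"rz":0},{"claw":8,"dx":-8,"dy":42,"dz":0,"rx":0,"ry":0,"rz":0},{"claw":8,"dx":-8,"dy":42,"dz":0,"rx":0,"ry":0,"rz":0},{"claw":8,"dx":-8,"dy":42,"dz":0,"rx":0,"ry":0,"rz":0},{"claw":8,"dx":-5,"dy":35,"dz":0,"rx":0,"ry":0,"rz":0},{"claw":8,"dx":0,"dy":22,"dz":0,"rx":0,"ry":0,"rz":-0.08},{"claw":8,"dx":0,"dy":0,"dz":0,"rx":0,"ry":0,"rz":-0.08},{"claw":8,"dx":0,"dy":0,"dz":0,"rx":0,"ry":0,"rz":0}]'
python3 -m handwheel '[{"claw":8,"dx":0,"dy":0,"dz":0,"rx":0,"ry":0,"rz":0},{"claw":8,"dx":0,"dy":0,"dz":0,"rx":0,"ry":0,"rz":0}]'
cat > show.py <<'E'
from h import *
import cv2,sys
def c(im,x,y,w,h,k):
    o=cv2.resize(np.ascontiguousarray(im[y:y+h,x:x+w,::-1]),None,fx=k,fy=k,interpolation=cv2.INTER_CUBIC)
    for i in range(0,w,10):cv2.line(o,(i*k,0),(i*k,6),(0,0,255),1);cv2.putText(o,str(x+i),(i*k,16),0,.35,(0,0,255))
    for i in range(0,h,10):cv2.line(o,(0,i*k),(6,i*k),(0,0,255),1);cv2.putText(o,str(y+i),(8,i*k+4),0,.35,(0,0,255))
    return o
a=list(map(int,sys.argv[2:]))
m=np.zeros((600,800,3),np.uint8)
A=c(C["side"]["frame"],*a[:5])[:600,:400];B=c(C["top"]["frame"],*a[5:])[:600,:400]
m[:A.shape[0],:A.shape[1]]=A;m[:B.shape[0],400:400+B.shape[1]]=B
cv2.imwrite(f"pics/{sys.argv[1]}.png",m);print(bot.get_obs()["contact_force"],bot.get_obs()["moment"],bot.get_obs()["tool_pos"])
E
python3 show.py m4 390 60 130 150 3 400 200 130 150 3
```

```text
time: 5.1
tool_pos: [471.8, 76.0, 327.6]
tcp_rot: [3.141, 0.0, 0.046]
contact_force: [1.0, -0.8, -0.3]
grip_width: 11.9
time: 6.1
tool_pos: [432.9, -234.4, 327.3]
tcp_rot: [-3.141, 0.001, 0.204]
contact_force: [0.4, 0.0, -1.1]
grip_width: 12.0
time: 6.3
tool_pos: [433.3, -233.2, 327.8]
tcp_rot: [3.141, 0.0, 0.204]
contact_force: [0.9, 0.6, -1.5]
grip_width: 11.8
[-0.4  -0.34 -0.79] [ 0.02 -0.   -0.06] [ 433.43 -233.18  327.86]
```

View pics/m4.png

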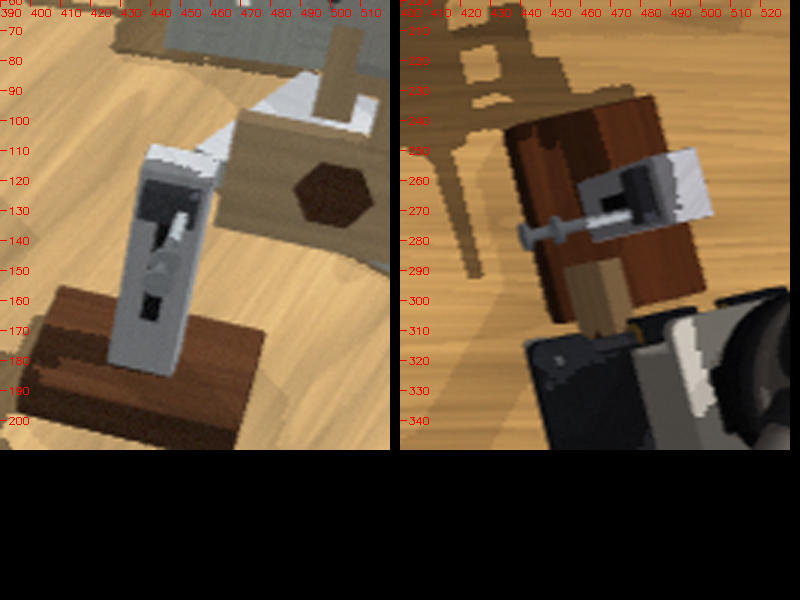

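The side crop shows the held template with its lip tip corner at about (469,96) and its lower corner at (462,135). In the top crop the plate end runs from (455.7,289) to (472,285.7). I'll use these known points to check the calibration locally.

```bash
python3 - <<'E'
from h import *
def proj(n,w):
    V=C[n]["view"];q=C[n]["camera_matrix"]@(V[:3,:3]@np.array(w)+V[:3,3]);return q[:2]/q[2]
yw=.204;c,s=np.cos(yw),np.sin(yw)
tcp=np.array([433.4,-233.2,327.8])
W=lambda x,y,z:tcp+[c*x-s*y,s*x+c*y,z-40.1]
S=lambda a,b:(390+a/3-.35,60+b/3-.35); T=lambda a,b:(400+(a-400)/3-.35,200+b/3-.35)
for n,px,q in[("side",S(238,108),(64,-6,-2.5)),("side",S(238,112),(64,6,-2.5)),("side",S(217,225),(64,6,-72.5)),("top",T(567,268),(64,6,-72.5)),("top",T(617,257),(64,-6,-2.5))]:
    print(n,q,px,proj(n,W(*q)))
E
```

```text
side (64, -6, -2.5) (468.9833333333333, 95.65) [470.26  94.69]
side (64, 6, -2.5) (468.9833333333333, 96.98333333333335) [468.86  98.54]
side (64, 6, -72.5) (461.9833333333333, 134.65) [461.27 134.09]
top (64, 6, -72.5) (455.31666666666666, 288.9833333333333) [453.89 288.87]
top (64, -6, -2.5) (471.9833333333333, 285.31666666666666) [472.71 285.18]
```

Both cameras agree with the held template to about 1 px, so the triangulated pin at about (519.6, -215.3, 172.6) can be trusted to a few mm. Next I'll go down beside it and slide the lip under the pin with clearance.

```bash
python3 -m handwheel '[{"claw":8,"dx":0,"dy":0,"dz":35,"rx":0,"ry":0,"rz":0},{"claw":8,"dx":0,"dy":0,"dz":35,"rx":0,"ry":0,"rz":0},{"claw":8,"dx":0,"dy":0,"dz":35,"rx":0,"ry":0,"rz":0},{"claw":8,"dx":0,"dy":0,"dz":20,"rx":0,"ry":0,"rz":0},{"claw":8,"dx":0,"dy":0,"dz":8,"rx":0,"ry":0,"rz":0},{"claw":8,"dx":0,"dy":0,"dz":0,"rx":0,"ry":0,"rz":0}]'; python3 -m handwheel '[{"claw":8,"dx":8,"dy":0,"dz":0,"rx":0,"ry":0,"rz":0},{"claw":8,"dx":5,"dy":0,"dz":0,"rx":0,"ry":0,"rz":0},{"claw":8,"dx":5,"dy":0,"dz":0,"rx":0,"ry":0,"rz":0},{"claw":8,"dx":5,"dy":0,"dz":0,"rx":0,"ry":0,"rz":0},{"claw":8,"dx":5,"dy":0,"dz":0,"rx":0,"ry":0,"rz":0},{"claw":8,"dx":5,"dy":0,"dz":0,"rx":0,"ry":0,"rz":0},{"claw":8,"dx":5,"dy":0,"dz":0,"rx":0,"ry":0,"rz":0},{"claw":8,"dx":0,"dy":0,"dz":0,"rx":0,"ry":0,"rz":0},{"claw":8,"dx":0,"dy":0,"dz":0,"rx":0,"ry":0,"rz":0}]'; python3 show.py m5 410 90 80 120 5 425 235 80 100 5
```

```text
time: 7.1
tool_pos: [433.2, -233.4, 194.2]
tcp_rot: [-3.141, 0.001, 0.205]
contact_force: [0.1, 0.7, -0.6]
grip_width: 11.5
time: 8.0
tool_pos: [470.6, -225.9, 194.6]
tcp_rot: [-3.142, 0.0, 0.205]
contact_force: [0.3, -0.6, -1.0]
grip_width: 11.6
[-0.64  0.09 -1.08] [-0.01  0.01  0.  ] [ 470.39 -225.97  194.67]
```

View pics/m5.png

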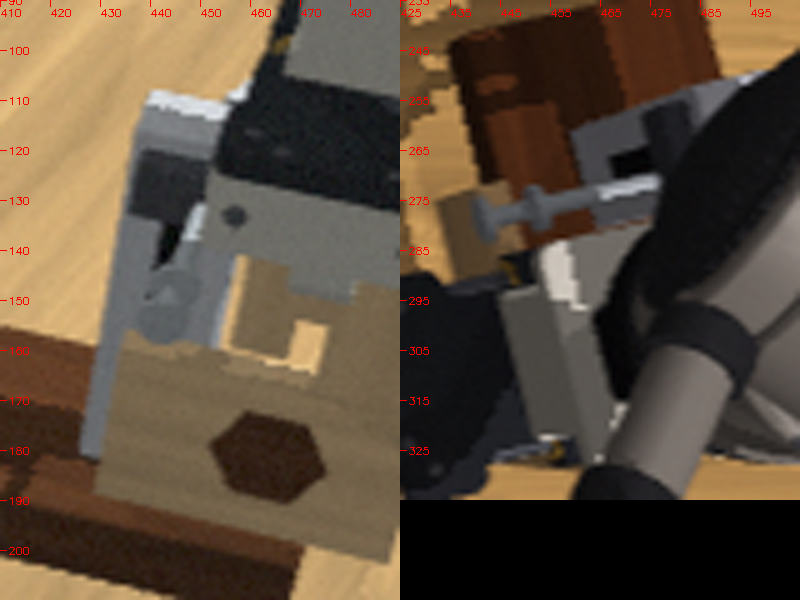

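The template is level with the pin over the lip. In the top crop the mid-shank at about (450,277) lines up with the lip once parallax is taken out. Next I'll raise the lip gently to feel the underside, with a force check between small moves.

```bash
cat > chk.py <<'E'
import sys,numpy as np
from plant import bot
o=bot.get_obs();d=o["contact_force"]-[0,0,-1]
print("f",o["contact_force"].round(1),o["tool_pos"].round(1));sys.exit(bool(np.abs(d).max()>3))
E
h="python3 -m handwheel"
$h '[{"claw":8,"dx":0,"dy":0,"dz":-3,"rx":0,"ry":0,"rz":0},{"claw":8,"dx":0,"dy":0,"dz":-3,"rx":0,"ry":0,"rz":0},{"claw":8,"dx":0,"dy":0,"dz":-2,"rx":0,"ry":0,"rz":0},{"claw":8,"dx":0,"dy":0,"dz":0,"rx":0,"ry":0,"rz":0}]' >/dev/null; python3 chk.py &&
$h '[{"claw":8,"dx":0,"dy":0,"dz":-1,"rx":0,"ry":0,"rz":0},{"claw":8,"dx":0,"dy":0,"dz":-0.5,"rx":0,"ry":0,"rz":0}]' >/dev/null && python3 chk.py &&
$h '[{"claw":8,"dx":0,"dy":0,"dz":-1,"rx":0,"ry":0,"rz":0},{"claw":8,"dx":0,"dy":0,"dz":0,"rx":0,"ry":0,"rz":0}]' >/dev/null && python3 chk.py &&
$h '[{"claw":8,"dx":0,"dy":0,"dz":-1,"rx":0,"ry":0,"rz":0},{"claw":8,"dx":0,"dy":0,"dz":0,"rx":0,"ry":0,"rz":0}]' >/dev/null && python3 chk.py &&
$h '[{"claw":8,"dx":0,"dy":0,"dz":-1,"rx":0,"ry":0,"rz":0},{"claw":8,"dx":0,"dy":0,"dz":0,"rx":0,"ry":0,"rz":0}]' >/dev/null && python3 chk.py &&
$h '[{"claw":8,"dx":0,"dy":0,"dz":-1,"rx":0,"ry":0,"rz":0},{"claw":8,"dx":0,"dy":0,"dz":0,"rx":0,"ry":0,"rz":0}]' >/dev/null && python3 chk.py &&
$h '[{"claw":8,"dx":0,"dy":0,"dz":-1,"rx":0,"ry":0,"rz":0},{"claw":8,"dx":0,"dy":0,"dz":0,"rx":0,"ry":0,"rz":0}]' >/dev/null && python3 chk.py &&
$h '[{"claw":8,"dx":0,"dy":0,"dz":-1,"rx":0,"ry":0,"rz":0},{"claw":8,"dx":0,"dy":0,"dz":0,"rx":0,"ry":0,"rz":0}]' >/dev/null && python3 chk.py &&
$h '[{"claw":8,"dx":0,"dy":0,"dz":-1,"rx":0,"ry":0,"rz":0},{"claw":8,"dx":0,"dy":0,"dz":0,"rx":0,"ry":0,"rz":0}]' >/dev/null && python3 chk.py
```

```text
f [ 0.2 -0.1 -1.5] [ 470.8 -226.1  203.3]
f [-0.1 -0.6 -1.5] [ 470.5 -225.9  204.3]
f [ 0.3  0.5 -1.5] [ 470.6 -226.   205.3]
f [ 0.9 -1.4 -2.1] [ 470.6 -226.   206.3]
f [ 0.5 -0.4 -1.1] [ 470.6 -226.   207.3]
f [ 0.5  0.1 -1. ] [ 470.6 -226.   208.3]
f [-0.  -0.5 -1.1] [ 470.6 -226.   209.4]
f [ 0.5 -0.2 -1.3] [ 470.6 -226.   210.4]
f [ 0.9  0.8 -1. ] [ 470.5 -226.   211.3]
```

```bash
h="python3 -m handwheel"
$h '[{"claw":8,"dx":0,"dy":0,"dz":-0.8,"rx":0,"ry":0,"rz":0},{"claw":8,"dx":0,"dy":0,"dz":0,"rx":0,"ry":0,"rz":0}]' >/dev/null && python3 chk.py &&
$h '[{"claw":8,"dx":0,"dy":0,"dz":-0.8,"rx":0,"ry":0,"rz":0},{"claw":8,"dx":0,"dy":0,"dz":0,"rx":0,"ry":0,"rz":0}]' >/dev/null && python3 chk.py &&
$h '[{"claw":8,"dx":0,"dy":0,"dz":-0.8,"rx":0,"ry":0,"rz":0},{"claw":8,"dx":0,"dy":0,"dz":0,"rx":0,"ry":0,"rz":0}]' >/dev/null && python3 chk.py &&
$h '[{"claw":8,"dx":0,"dy":0,"dz":-0.8,"rx":0,"ry":0,"rz":0},{"claw":8,"dx":0,"dy":0,"dz":0,"rx":0,"ry":0,"rz":0}]' >/dev/null && python3 chk.py &&
$h '[{"claw":8,"dx":0,"dy":0,"dz":-0.8,"rx":0,"ry":0,"rz":0},{"claw":8,"dx":0,"dy":0,"dz":0,"rx":0,"ry":0,"rz":0}]' >/dev/null && python3 chk.py &&
$h '[{"claw":8,"dx":0,"dy":0,"dz":-0.8,"rx":0,"ry":0,"rz":0},{"claw":8,"dx":0,"dy":0,"dz":0,"rx":0,"ry":0,"rz":0}]' >/dev/null && python3 chk.py &&
$h '[{"claw":8,"dx":0,"dy":0,"dz":-0.8,"rx":0,"ry":0,"rz":0},{"claw":8,"dx":0,"dy":0,"dz":0,"rx":0,"ry":0,"rz":0}]' >/dev/null && python3 chk.py &&
$h '[{"claw":8,"dx":0,"dy":0,"dz":-0.8,"rx":0,"ry":0,"rz":0},{"claw":8,"dx":0,"dy":0,"dz":0,"rx":0,"ry":0,"rz":0}]' >/dev/null && python3 chk.py
```

```text
f [ 2.4 -0.3 -5.1] [ 470.6 -225.9  211.6]
```

The pin's underside is felt at TCP z of about 211.4, so the pin centre is at about 172.8. I'll back off 2 mm to centre it in the channel, then slide in.

```bash
h="python3 -m handwheel"
$h '[{"claw":8,"dx":0,"dy":0,"dz":1,"rx":0,"ry":0,"rz":0},{"claw":8,"dx":0,"dy":0,"dz":0.9,"rx":0,"ry":0,"rz":0},{"claw":8,"dx":0,"dy":0,"dz":0,"rx":0,"ry":0,"rz":0}]' >/dev/null && python3 chk.py &&
$h '[{"claw":8,"dx":3,"dy":0,"dz":0,"rx":0,"ry":0,"rz":0},{"claw":8,"dx":3,"dy":0,"dz":0,"rx":0,"ry":0,"rz":0},{"claw":8,"dx":3,"dy":0,"dz":0,"rx":0,"ry":0,"rz":0},{"claw":8,"dx":3,"dy":0,"dz":0,"rx":0,"ry":0,"rz":0},{"claw":8,"dx":0,"dy":0,"dz":0,"rx":0,"ry":0,"rz":0}]' >/dev/null && python3 chk.py &&
$h '[{"claw":8,"dx":1,"dy":0,"dz":0,"rx":0,"ry":0,"rz":0},{"claw":8,"dx":1,"dy":0,"dz":0,"rx":0,"ry":0,"rz":0}]' >/dev/null && python3 chk.py &&
$h '[{"claw":8,"dx":1,"dy":0,"dz":0,"rx":0,"ry":0,"rz":0},{"claw":8,"dx":1,"dy":0,"dz":0,"rx":0,"ry":0,"rz":0}]' >/dev/null && python3 chk.py &&
$h '[{"claw":8,"dx":1,"dy":0,"dz":0,"rx":0,"ry":0,"rz":0},{"claw":8,"dx":1,"dy":0,"dz":0,"rx":0,"ry":0,"rz":0}]' >/dev/null && python3 chk.py &&
$h '[{"claw":8,"dx":1,"dy":0,"dz":0,"rx":0,"ry":0,"rz":0},{"claw":8,"dx":1,"dy":0,"dz":0,"rx":0,"ry":0,"rz":0}]' >/dev/null && python3 chk.py &&
$h '[{"claw":8,"dx":1,"dy":0,"dz":0,"rx":0,"ry":0,"rz":0},{"claw":8,"dx":1,"dy":0,"dz":0,"rx":0,"ry":0,"rz":0}]' >/dev/null && python3 chk.py &&
$h '[{"claw":8,"dx":1,"dy":0,"dz":0,"rx":0,"ry":0,"rz":0},{"claw":8,"dx":1,"dy":0,"dz":0,"rx":0,"ry":0,"rz":0}]' >/dev/null && python3 chk.py &&
$h '[{"claw":8,"dx":1,"dy":0,"dz":0,"rx":0,"ry":0,"rz":0},{"claw":8,"dx":1,"dy":0,"dz":0,"rx":0,"ry":0,"rz":0}]' >/dev/null && python3 chk.py
```

```text
f [-1.3 -0.4 -0.4] [ 470.5 -226.   210.2]
f [ 0.3 -0.8 -0.7] [ 482.8 -223.4  210.1]
f [-0.3  0.3 -1. ] [ 484.3 -223.1  210.1]
f [ 0.4 -0.4 -0.4] [ 486.3 -222.7  210.1]
f [0.2 0.3 0.1] [ 488.3 -222.3  210.1]
f [ 0.6 -0.6 -1.8] [ 490.3 -221.9  210.1]
f [ 0.6 -0.5 -1. ] [ 492.2 -221.5  210.1]
f [-0.2  0.6 -1.8] [ 494.1 -221.1  210.1]
f [ 0.   0.3 -1.5] [ 496.1 -220.7  210.1]
```

The pin has entered the mouth without touching. I'll keep sliding in.

```bash
h="python3 -m handwheel"
$h '[{"claw":8,"dx":1,"dy":0,"dz":0,"rx":0,"ry":0,"rz":0},{"claw":8,"dx":1,"dy":0,"dz":0,"rx":0,"ry":0,"rz":0},{"claw":8,"dx":1,"dy":0,"dz":0,"rx":0,"ry":0,"rz":0}]' >/dev/null && python3 chk.py &&
$h '[{"claw":8,"dx":1,"dy":0,"dz":0,"rx":0,"ry":0,"rz":0},{"claw":8,"dx":1,"dy":0,"dz":0,"rx":0,"ry":0,"rz":0},{"claw":8,"dx":1,"dy":0,"dz":0,"rx":0,"ry":0,"rz":0}]' >/dev/null && python3 chk.py &&
$h '[{"claw":8,"dx":1,"dy":0,"dz":0,"rx":0,"ry":0,"rz":0},{"claw":8,"dx":1,"dy":0,"dz":0,"rx":0,"ry":0,"rz":0},{"claw":8,"dx":1,"dy":0,"dz":0,"rx":0,"ry":0,"rz":0}]' >/dev/null && python3 chk.py &&
$h '[{"claw":8,"dx":1,"dy":0,"dz":0,"rx":0,"ry":0,"rz":0},{"claw":8,"dx":1,"dy":0,"dz":0,"rx":0,"ry":0,"rz":0},{"claw":8,"dx":1,"dy":0,"dz":0,"rx":0,"ry":0,"rz":0}]' >/dev/null && python3 chk.py &&
$h '[{"claw":8,"dx":1,"dy":0,"dz":0,"rx":0,"ry":0,"rz":0},{"claw":8,"dx":1,"dy":0,"dz":0,"rx":0,"ry":0,"rz":0},{"claw":8,"dx":1,"dy":0,"dz":0,"rx":0,"ry":0,"rz":0}]' >/dev/null && python3 chk.py &&
$h '[{"claw":8,"dx":1,"dy":0,"dz":0,"rx":0,"ry":0,"rz":0},{"claw":8,"dx":1,"dy":0,"dz":0,"rx":0,"ry":0,"rz":0}]' >/dev/null && python3 chk.py &&
$h '[{"claw":8,"dx":0.8,"dy":0,"dz":0,"rx":0,"ry":0,"rz":0},{"claw":8,"dx":0,"dy":0,"dz":0,"rx":0,"ry":0,"rz":0}]' >/dev/null && python3 chk.py &&
$h '[{"claw":8,"dx":0.8,"dy":0,"dz":0,"rx":0,"ry":0,"rz":0},{"claw":8,"dx":0,"dy":0,"dz":0,"rx":0,"ry":0,"rz":0}]' >/dev/null && python3 chk.py &&
$h '[{"claw":8,"dx":0.8,"dy":0,"dz":0,"rx":0,"ry":0,"rz":0},{"claw":8,"dx":0,"dy":0,"dz":0,"rx":0,"ry":0,"rz":0}]' >/dev/null && python3 chk.py &&
$h '[{"claw":8,"dx":0.8,"dy":0,"dz":0,"rx":0,"ry":0,"rz":0},{"claw":8,"dx":0,"dy":0,"dz":0,"rx":0,"ry":0,"rz":0}]' >/dev/null && python3 chk.py &&
$h '[{"claw":8,"dx":0.8,"dy":0,"dz":0,"rx":0,"ry":0,"rz":0},{"claw":8,"dx":0,"dy":0,"dz":0,"rx":0,"ry":0,"rz":0}]' >/dev/null && python3 chk.py
```

```text
f [ 0.1 -0.2 -0.9] [ 499.1 -220.   210.1]
f [-0.1  0.5 -1.3] [ 502.  -219.5  210.1]
f [-1.2  0.  -0.9] [ 504.9 -218.8  210.1]
f [-0.1 -0.  -1.6] [ 507.8 -218.2  210.1]
f [-0.8  0.3 -1.3] [ 510.8 -217.6  210.1]
f [-0.8  0.2 -2.1] [ 512.8 -217.2  210.1]
f [-0.3 -0.2 -1. ] [ 513.5 -217.   210.1]
f [-0.   0.  -1.4] [ 514.3 -216.9  210.1]
f [-0.6  1.  -2.8] [ 515.1 -216.7  210.1]
f [-0.1 -0.1 -1.4] [ 515.9 -216.5  210.1]
f [-0.3  0.3 -1.2] [ 516.7 -216.4  210.1]
```

```bash
h="python3 -m handwheel"
$h '[{"claw":8,"dx":0.6,"dy":0,"dz":0,"rx":0,"ry":0,"rz":0},{"claw":8,"dx":0,"dy":0,"dz":0,"rx":0,"ry":0,"rz":0}]' >/dev/null && python3 chk.py &&
$h '[{"claw":8,"dx":0.6,"dy":0,"dz":0,"rx":0,"ry":0,"rz":0},{"claw":8,"dx":0,"dy":0,"dz":0,"rx":0,"ry":0,"rz":0}]' >/dev/null && python3 chk.py &&
$h '[{"claw":8,"dx":0.6,"dy":0,"dz":0,"rx":0,"ry":0,"rz":0},{"claw":8,"dx":0,"dy":0,"dz":0,"rx":0,"ry":0,"rz":0}]' >/dev/null && python3 chk.py &&
$h '[{"claw":8,"dx":0.6,"dy":0,"dz":0,"rx":0,"ry":0,"rz":0},{"claw":8,"dx":0,"dy":0,"dz":0,"rx":0,"ry":0,"rz":0}]' >/dev/null && python3 chk.py &&
$h '[{"claw":8,"dx":0.6,"dy":0,"dz":0,"rx":0,"ry":0,"rz":0},{"claw":8,"dx":0,"dy":0,"dz":0,"rx":0,"ry":0,"rz":0}]' >/dev/null && python3 chk.py &&
$h '[{"claw":8,"dx":0.6,"dy":0,"dz":0,"rx":0,"ry":0,"rz":0},{"claw":8,"dx":0,"dy":0,"dz":0,"rx":0,"ry":0,"rz":0}]' >/dev/null && python3 chk.py &&
$h '[{"claw":8,"dx":0.6,"dy":0,"dz":0,"rx":0,"ry":0,"rz":0},{"claw":8,"dx":0,"dy":0,"dz":0,"rx":0,"ry":0,"rz":0}]' >/dev/null && python3 chk.py &&
$h '[{"claw":8,"dx":0.6,"dy":0,"dz":0,"rx":0,"ry":0,"rz":0},{"claw":8,"dx":0,"dy":0,"dz":0,"rx":0,"ry":0,"rz":0}]' >/dev/null && python3 chk.py
```

```text
f [ 0.8 -0.5 -1.4] [ 517.3 -216.3  210.1]
f [ 0.4 -0.5 -2.1] [ 517.8 -216.2  210.1]
f [-1.   0.6 -1.4] [ 518.4 -216.   210.1]
f [ 0.4  0.6 -1.8] [ 519.  -215.9  210.1]
f [-0.4  0.2 -1.5] [ 519.6 -215.8  210.1]
f [-0.4  0.2 -1.1] [ 520.2 -215.7  210.1]
f [ 0.3 -0.3 -1.3] [ 520.8 -215.5  210.1]
f [-0.3 -0.4 -1.6] [ 521.2 -215.5  210.1]
```

```bash
h="python3 -m handwheel"
$h '[{"claw":8,"dx":0.6,"dy":0,"dz":0,"rx":0,"ry":0,"rz":0},{"claw":8,"dx":0,"dy":0,"dz":0,"rx":0,"ry":0,"rz":0}]' >/dev/null && python3 chk.py &&
$h '[{"claw":8,"dx":0.6,"dy":0,"dz":0,"rx":0,"ry":0,"rz":0},{"claw":8,"dx":0,"dy":0,"dz":0,"rx":0,"ry":0,"rz":0}]' >/dev/null && python3 chk.py &&
$h '[{"claw":8,"dx":0.6,"dy":0,"dz":0,"rx":0,"ry":0,"rz":0},{"claw":8,"dx":0,"dy":0,"dz":0,"rx":0,"ry":0,"rz":0}]' >/dev/null && python3 chk.py &&
$h '[{"claw":8,"dx":0.6,"dy":0,"dz":0,"rx":0,"ry":0,"rz":0},{"claw":8,"dx":0,"dy":0,"dz":0,"rx":0,"ry":0,"rz":0}]' >/dev/null && python3 chk.py &&
$h '[{"claw":8,"dx":0.6,"dy":0,"dz":0,"rx":0,"ry":0,"rz":0},{"claw":8,"dx":0,"dy":0,"dz":0,"rx":0,"ry":0,"rz":0}]' >/dev/null && python3 chk.py &&
$h '[{"claw":8,"dx":0.6,"dy":0,"dz":0,"rx":0,"ry":0,"rz":0},{"claw":8,"dx":0,"dy":0,"dz":0,"rx":0,"ry":0,"rz":0}]' >/dev/null && python3 chk.py &&
$h '[{"claw":8,"dx":0.6,"dy":0,"dz":0,"rx":0,"ry":0,"rz":0},{"claw":8,"dx":0,"dy":0,"dz":0,"rx":0,"ry":0,"rz":0}]' >/dev/null && python3 chk.py
```

```text
f [-3.4 -0.4 -0.1] [ 521.4 -215.4  210.1]
```

The end wall is felt at about 3 N. I'll add a little more to reach 5–8 N.

```bash
h="python3 -m handwheel"
$h '[{"claw":8,"dx":0.4,"dy":0,"dz":0,"rx":0,"ry":0,"rz":0}]' >/dev/null; python3 chk.py
$h '[{"claw":8,"dx":0,"dy":0,"dz":0,"rx":0,"ry":0,"rz":0}]' >/dev/null; python3 chk.py
```

```text
f [-5.4 -1.6  0.5] [ 521.6 -215.3  210. ]
f [-4.2 -1.2  1.2] [ 521.6 -215.3  210. ]
```

```bash
h="python3 -m handwheel"
$h '[{"claw":8,"dx":0.3,"dy":0,"dz":0,"rx":0,"ry":0,"rz":0},{"claw":8,"dx":0,"dy":0,"dz":0,"rx":0,"ry":0,"rz":0}]' >/dev/null; python3 chk.py
$h '[{"claw":8,"dx":0,"dy":0,"dz":0,"rx":0,"ry":0,"rz":0}]' >/dev/null; python3 chk.py
$h '[{"claw":8,"dx":0,"dy":0,"dz":0,"rx":0,"ry":0,"rz":0}]' >/dev/null; python3 chk.py
```

```text
f [-6.8 -1.1  0.9] [ 521.7 -215.3  210. ]
f [-6.1 -1.6  1.2] [ 521.6 -215.3  210. ]
f [-6.1 -1.5  0.7] [ 521.6 -215.4  210. ]
```

The push is about 6.4 N along the slide. I'll hold it for more than a second.

```bash
h="python3 -m handwheel"
$h '[{"claw":8,"dx":0,"dy":0,"dz":0,"rx":0,"ry":0,"rz":0},{"claw":8,"dx":0,"dy":0,"dz":0,"rx":0,"ry":0,"rz":0},{"claw":8,"dx":0,"dy":0,"dz":0,"rx":0,"ry":0,"rz":0},{"claw":8,"dx":0,"dy":0,"dz":0,"rx":0,"ry":0,"rz":0},{"claw":8,"dx":0,"dy":0,"dz":0,"rx":0,"ry":0,"rz":0}]' >/dev/null; python3 chk.py
$h '[{"claw":8,"dx":0,"dy":0,"dz":0,"rx":0,"ry":0,"rz":0},{"claw":8,"dx":0,"dy":0,"dz":0,"rx":0,"ry":0,"rz":0},{"claw":8,"dx":0,"dy":0,"dz":0,"rx":0,"ry":0,"rz":0},{"claw":8,"dx":0,"dy":0,"dz":0,"rx":0,"ry":0,"rz":0},{"claw":8,"dx":0,"dy":0,"dz":0,"rx":0,"ry":0,"rz":0}]' >/dev/null; python3 chk.py
```

```text
f [-5.3 -1.7 -0.3] [ 521.7 -215.3  210. ]
f [-5.8 -0.9  1. ] [ 521.6 -215.4  210. ]
```

I held it for about 1.4 s at about 6 N. I'll back off 1.5 mm so the pin is centred under the notch, then lower.

```bash
h="python3 -m handwheel"
$h '[{"claw":8,"dx":-1,"dy":0,"dz":0,"rx":0,"ry":0,"rz":0},{"claw":8,"dx":-1.3,"dy":0,"dz":0,"rx":0,"ry":0,"rz":0},{"claw":8,"dx":0,"dy":0,"dz":0,"rx":0,"ry":0,"rz":0}]' >/dev/null; python3 chk.py &&
$h '[{"claw":8,"dx":0,"dy":0,"dz":1,"rx":0,"ry":0,"rz":0},{"claw":8,"dx":0,"dy":0,"dz":1,"rx":0,"ry":0,"rz":0}]' >/dev/null && python3 chk.py &&
$h '[{"claw":8,"dx":0,"dy":0,"dz":1,"rx":0,"ry":0,"rz":0},{"claw":8,"dx":0,"dy":0,"dz":1,"rx":0,"ry":0,"rz":0}]' >/dev/null && python3 chk.py &&
$h '[{"claw":8,"dx":0,"dy":0,"dz":1.5,"rx":0,"ry":0,"rz":0},{"claw":8,"dx":0,"dy":0,"dz":1.5,"rx":0,"ry":0,"rz":0}]' >/dev/null && python3 chk.py &&
$h '[{"claw":8,"dx":0,"dy":0,"dz":1.5,"rx":0,"ry":0,"rz":0},{"claw":8,"dx":0,"dy":0,"dz":1.5,"rx":0,"ry":0,"rz":0}]' >/dev/null && python3 chk.py &&
$h '[{"claw":8,"dx":0,"dy":0,"dz":1.5,"rx":0,"ry":0,"rz":0},{"claw":8,"dx":0,"dy":0,"dz":1.5,"rx":0,"ry":0,"rz":0}]' >/dev/null && python3 chk.py &&
$h '[{"claw":8,"dx":0,"dy":0,"dz":1.5,"rx":0,"ry":0,"rz":0},{"claw":8,"dx":0,"dy":0,"dz":1.5,"rx":0,"ry":0,"rz":0}]' >/dev/null && python3 chk.py &&
$h '[{"claw":8,"dx":0,"dy":0,"dz":0.7,"rx":0,"ry":0,"rz":0},{"claw":8,"dx":0,"dy":0,"dz":0,"rx":0,"ry":0,"rz":0}]' >/dev/null && python3 chk.py
```

```text
f [-0.2 -0.4 -1.3] [ 520.9 -215.6  210.3]
f [-0.3  0.5 -1.5] [ 520.6 -215.5  208.1]
f [ 0.5 -0.1 -1.5] [ 520.4 -215.6  206. ]
f [-0.4 -1.  -2.7] [ 520.3 -215.6  203. ]
f [ 0.1  0.4 -1.1] [ 520.3 -215.6  200. ]
f [ 0.1 -0.7 -1.3] [ 520.3 -215.6  197. ]
f [-1.  -0.4 -1.7] [ 520.3 -215.6  194. ]
f [ 0.1 -0.1 -1.4] [ 520.3 -215.6  193.3]
```

```bash
h="python3 -m handwheel"
$h '[{"claw":8,"dx":0,"dy":0,"dz":0.6,"rx":0,"ry":0,"rz":0},{"claw":8,"dx":0,"dy":0,"dz":0,"rx":0,"ry":0,"rz":0}]' >/dev/null && python3 chk.py &&
$h '[{"claw":8,"dx":0,"dy":0,"dz":0.6,"rx":0,"ry":0,"rz":0},{"claw":8,"dx":0,"dy":0,"dz":0,"rx":0,"ry":0,"rz":0}]' >/dev/null && python3 chk.py &&
$h '[{"claw":8,"dx":0,"dy":0,"dz":0.6,"rx":0,"ry":0,"rz":0},{"claw":8,"dx":0,"dy":0,"dz":0,"rx":0,"ry":0,"rz":0}]' >/dev/null && python3 chk.py &&
$h '[{"claw":8,"dx":0,"dy":0,"dz":0.6,"rx":0,"ry":0,"rz":0},{"claw":8,"dx":0,"dy":0,"dz":0,"rx":0,"ry":0,"rz":0}]' >/dev/null && python3 chk.py &&
$h '[{"claw":8,"dx":0,"dy":0,"dz":0.6,"rx":0,"ry":0,"rz":0},{"claw":8,"dx":0,"dy":0,"dz":0,"rx":0,"ry":0,"rz":0}]' >/dev/null && python3 chk.py &&
$h '[{"claw":8,"dx":0,"dy":0,"dz":0.6,"rx":0,"ry":0,"rz":0},{"claw":8,"dx":0,"dy":0,"dz":0,"rx":0,"ry":0,"rz":0}]' >/dev/null && python3 chk.py &&
$h '[{"claw":8,"dx":0,"dy":0,"dz":0.6,"rx":0,"ry":0,"rz":0},{"claw":8,"dx":0,"dy":0,"dz":0,"rx":0,"ry":0,"rz":0}]' >/dev/null && python3 chk.py &&
$h '[{"claw":8,"dx":0,"dy":0,"dz":0.6,"rx":0,"ry":0,"rz":0},{"claw":8,"dx":0,"dy":0,"dz":0,"rx":0,"ry":0,"rz":0}]' >/dev/null && python3 chk.py
```

```text
f [ 0.9  0.4 -1.5] [ 520.3 -215.6  192.8]
f [-0.6 -0.1 -1.8] [ 520.3 -215.6  192.2]
f [-0.4 -0.  -0.9] [ 520.3 -215.6  191.5]
f [-0.2 -0.2 -0.2] [ 520.3 -215.6  190.9]
f [-0.1 -0.8 -1.6] [ 520.3 -215.6  190.4]
f [-1.4  0.6  1.4] [ 520.3 -215.6  190.2]
f [-1.7  1.4  5.1] [ 520.4 -215.7  190.1]
```

The pin is seated (contact at TCP z of about 190.3). I'll unload, then open gently.

```bash
h="python3 -m handwheel"
$h '[{"claw":8,"dx":0,"dy":0,"dz":-0.7,"rx":0,"ry":0,"rz":0},{"claw":8,"dx":0,"dy":0,"dz":0,"rx":0,"ry":0,"rz":0}]' >/dev/null; python3 chk.py
$h '[{"claw":13,"dx":0,"dy":0,"dz":0,"rx":0,"ry":0,"rz":0},{"claw":14,"dx":0,"dy":0,"dz":0,"rx":0,"ry":0,"rz":0},{"claw":16,"dx":0,"dy":0,"dz":0,"rx":0,"ry":0,"rz":0},{"claw":20,"dx":0,"dy":0,"dz":0,"rx":0,"ry":0,"rz":0},{"claw":26,"dx":0,"dy":0,"dz":0,"rx":0,"ry":0,"rz":0},{"claw":32,"dx":0,"dy":0,"dz":0,"rx":0,"ry":0,"rz":0},{"claw":32,"dx":0,"dy":0,"dz":0,"rx":0,"ry":0,"rz":0}]'; python3 show.py m6 400 80 80 120 5 425 215 80 100 5
```

```text
f [-1.8  1.   2.9] [ 520.4 -215.7  190.1]
time: 22.6
tool_pos: [520.3, -215.6, 189.9]
tcp_rot: [3.142, -0.0, 0.205]
contact_force: [-0.1, -0.4, -0.9]
grip_width: 31.2
[-0.28 -0.81  0.18] [ 0.08 -0.01 -0.05] [ 520.3  -215.62  189.91]
```

View pics/m6.png

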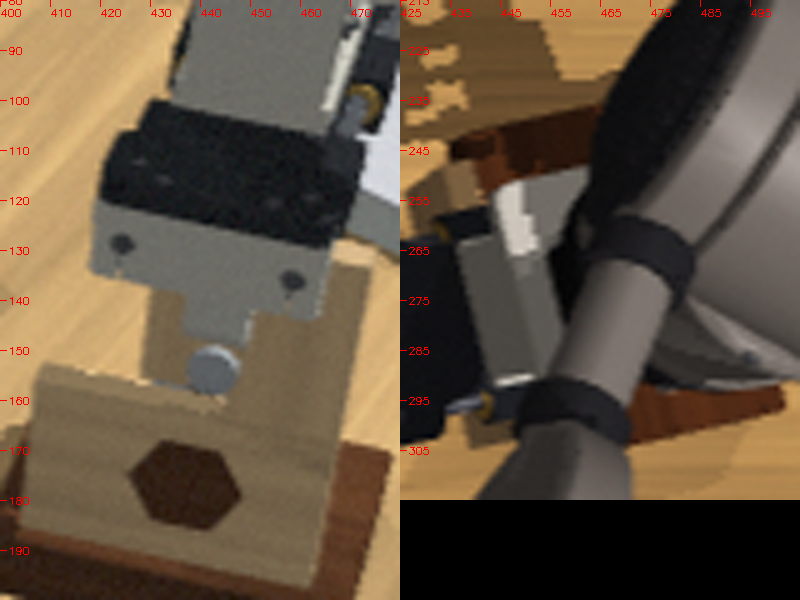

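The fingers are open, and the template hangs on the pin with the head at about (442,153) in front of it. I'll retreat straight up.

```bash
python3 -m handwheel '[{"claw":32,"dx":0,"dy":0,"dz":-5,"rx":0,"ry":0,"rz":0},{"claw":32,"dx":0,"dy":0,"dz":-10,"rx":0,"ry":0,"rz":0},{"claw":32,"dx":0,"dy":0,"dz":-20,"rx":0,"ry":0,"rz":0},{"claw":32,"dx":0,"dy":0,"dz":-30,"rx":0,"ry":0,"rz":0},{"claw":32,"dx":0,"dy":0,"dz":-35,"rx":0,"ry":0,"rz":0},{"claw":32,"dx":0,"dy":0,"dz":-35,"rx":0,"ry":0,"rz":0},{"claw":32,"dx":-30,"dy":0,"dz":-10,"rx":0,"ry":0,"rz":0},{"claw":32,"dx":-35,"dy":0,"dz":0,"rx":0,"ry":0,"rz":0},{"claw":32,"dx":-35,"dy":0,"dz":0,"rx":0,"ry":0,"rz":0},{"claw":32,"dx":0,"dy":0,"dz":0,"rx":0,"ry":0,"rz":0}]';python3 -m handwheel '[{"claw":32,"dx":0,"dy":0,"dz":0,"rx":0,"ry":0,"rz":0},{"claw":32,"dx":0,"dy":0,"dz":0,"rx":0,"ry":0,"rz":0},{"claw":32,"dx":0,"dy":0,"dz":0,"rx":0,"ry":0,"rz":0},{"claw":32,"dx":0,"dy":0,"dz":0,"rx":0,"ry":0,"rz":0},{"claw":32,"dx":0,"dy":0,"dz":0,"rx":0,"ry":0,"rz":0},{"claw":32,"dx":0,"dy":0,"dz":0,"rx":0,"ry":0,"rz":0},{"claw":32,"dx":0,"dy":0,"dz":0,"rx":0,"ry":0,"rz":0},{"claw":32,"dx":0,"dy":0,"dz":0,"rx":0,"ry":0,"rz":0},{"claw":32,"dx":0,"dy":0,"dz":0,"rx":0,"ry":0,"rz":0},{"claw":32,"dx":0,"dy":0,"dz":0,"rx":0,"ry":0,"rz":0}]'; python3 show.py m7 400 80 80 120 5 425 215 80 100 5
```

```text
time: 23.7
tool_pos: [419.6, -236.4, 336.6]
tcp_rot: [3.14, -0.0, 0.203]
contact_force: [0.9, 0.5, 0.7]
grip_width: 31.9
time: 24.7
tool_pos: [422.4, -236.0, 335.0]
tcp_rot: [3.141, -0.0, 0.205]
contact_force: [0.0, 0.2, 0.3]
grip_width: 31.9
[-1.01  0.15 -0.15] [0.04 0.02 0.05] [ 422.37 -235.97  334.92]
```

View pics/m7.png

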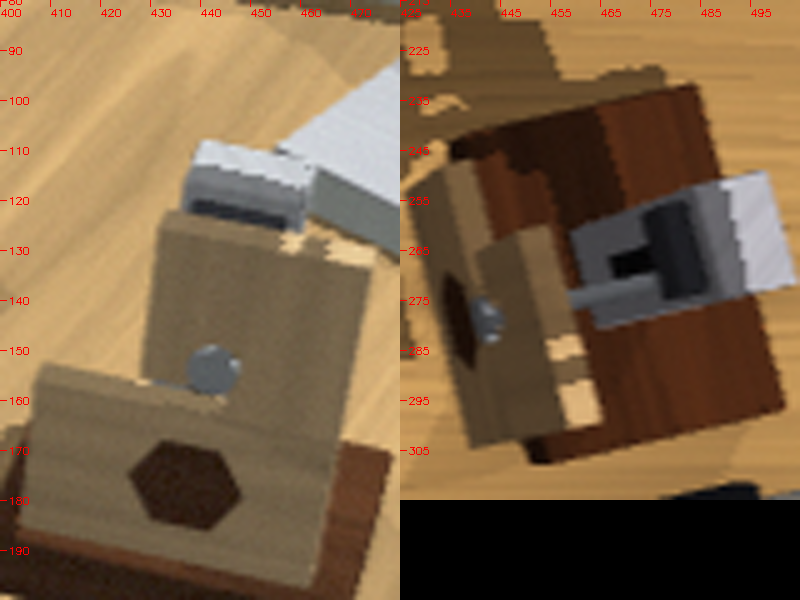

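The template hangs plumb on the pin with its corners at the same pixels before and after the retreat. I'll check the bystanders numerically and hand in.

```bash
python3 - <<'E'
from h import *
import cv2
a=cv2.imread("pics/side0.png")[:,:,::-1].astype(int);b=C["side"]["frame"].astype(int)
for n,(x,y,w,h) in dict(bottle=(150,270,50,85),disc=(245,240,45,40),offcut=(270,178,65,45),tape=(382,252,56,50),plain=(255,362,75,40),arch=(315,298,60,35)).items():
    ha,hb=[v[y:y+h,x:x+w] for v in(a,b)]
    na,nb=[v/v.sum(2,keepdims=True).clip(1) for v in(ha,hb)]
    print(n,"changed px frac",(np.abs(na-nb).max(2)>.06).mean().round(3))
bot.close_job()
E
```

```text
bottle changed px frac 0.003
disc changed px frac 0.0
offcut changed px frac 0.0
tape changed px frac 0.0
plain changed px frac 0.12
arch changed px frac 0.002
the job is handed in; nothing more can be done
```

The slotted template is hanging on the pin, released and plumb, and I handed the job in at about 25 s of the 61 s allowed.

- **Sliding on:** I took the template from the middle groove and felt the pin's underside with the lip at about 4 N. That put the pin centre at about z 173 mm, matching the cameras. The slot then slid in until its end met the pin.
- **Pressing:** The end stayed against the pin for about 1.4 s. The readings were about 5.5–6.9 N along the slide direction.
- **Seating:** I backed off 1.5 mm and lowered the template until the pin seated, at about 6 N. I then unloaded it, opened the fingers and backed away. The highest contact force I read was about 7 N. Force was only read between small moves, so brief peaks may have been missed.

**Last checks:**
- **Template:** The last picture shows it hanging with its corners at the same pixels before and after the retreat. The robot is clear and the wrist force is about zero.
- **Other items:** The bottle, disc, offcut, tape and the template in the far groove look unchanged. The patch around the template in the near groove changed by 12%. I think that is the empty middle groove showing behind it, but I didn't confirm it with another picture.

**One disagreement:** the cameras placed the stand about 12 mm lower than its stated heights. I relied on feeling the pin instead, so this did not affect the result.

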